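# Seat the ink mixer's turntable on its drive pin

## Task

The notched turntable plate of the bench ink mixer is standing raised off its drive. With the fingertips, push the plate round by one of its pegs, either way, until the notch in its rim is over the drive pin on the housing, then press the plate down until it is fully home and leave it there, let go. Push and press only: do not pull the plate up or off, and do not shift or pick up the jars, tools and other things around it.

Things in the scene. Friction and masses are not known exactly. Their poses are not given: they have to be found in the camera images.
- plate (a joint): rotation of the turntable plate about its upright axis, rad, growing counter-clockwise seen from above. At 0 (and at any whole turn, 6.283) the notch stands exactly over the drive pin. It turns endlessly for practical purposes, both ways, is stiff (about 3 N at a peg moves it) and stays where it is left.
- hub (a joint): how far the plate is pressed down, m: 0 = raised as found, 0.010 = fully seated on its stop, negative = pulled up. Stiff fit: with the notch within about 3 mm of the pin it goes all the way with about 10 N and stays, without springing back. Otherwise the pin blocks it: about 1 mm free, then some 8 N more per mm, and on release it comes back to 2 or 3 mm.
- plate_top (a point): centre of the top of the turntable plate's small raised boss, on the plate's axis; world height 96 mm when raised, 86 mm when seated. The plate is a bare aluminium disc 124 mm across, 10 mm thick, level, its flat top 4 mm below this point; the boss is 32 mm across, 4 mm high. The plate sits over the round grey housing of a bench ink mixer (200 mm across, 58 mm high, with a dark steel flange 164 mm across whose top is 70 mm above the table); the housing is fixed.
- notch (a point): the plate's only notch, at the flat top of the plate, 60 mm from the axis (same direction from the axis as the notch; turns with the plate). The notch is open at the rim, 16 mm wide, 12 mm deep radially, cut right through the plate.
- pin (a point): top of the upright drive pin, 60 mm from the plate's axis, on the fixed steel flange; round-nosed, 12 mm diameter, its top 81 mm above the table and 1 mm below the raised plate's underside, so that from above only its outer part shows past the plate's rim. A dark block 14 mm wide, top 85 mm above the table, stands right behind it, outside the rim (66 to 82 mm from the axis). The pin does not move.
- peg0 (a point): tip centre of one of three equal steel pegs standing up from the plate, 12 mm diameter, 22 mm high above the plate's flat top, 40 mm from the axis; this one is 60 degrees counter-clockwise (from above) of the notch. The pegs are rigid with the plate: pushing one sideways turns the plate.
- peg1 (a point): tip centre of one of three equal steel pegs standing up from the plate, 12 mm diameter, 22 mm high above the plate's flat top, 40 mm from the axis; this one is straight opposite the notch. The pegs are rigid with the plate: pushing one sideways turns the plate.
- peg2 (a point): tip centre of one of three equal steel pegs standing up from the plate, 12 mm diameter, 22 mm high above the plate's flat top, 40 mm from the axis; this one is 60 degrees clockwise of the notch. The pegs are rigid with the plate: pushing one sideways turns the plate.
- jar_mid (a point): bystander: centre of a closed blue ink jar, 64 mm across, 85 mm high, standing beside the mixer
- tape_mid (a point): bystander: centre of a roll of tape lying flat, 90 mm across, 24 mm high, beside the mixer
- potlid_mid (a point): bystander: centre of a plain white pot lid lying flat, 86 mm across, 12 mm thick, beside the mixer
- squeegee_mid (a point): bystander: centre of the wooden handle of a squeegee lying flat, 200 mm long, about 100 mm wide, 28 mm high
- knife_grip (a point): bystander: middle of the wooden handle of an ink spatula lying flat, about 280 mm long, 20 mm high
- pot_mid (a point): bystander: centre of an open red ink pot, 92 mm across, 80 mm high
- spray_mid (a point): bystander: centre of an upright bottle, 60 mm across, 170 mm high

How it is judged:
On the way, in this order (a step that is already met when the one before it is completed fails the run):
1. the plate is turned so that its notch is over the drive pin (within 6.5 mm) (horizontal distance between notch and pin below 0.0065 m), for 0.05 s.
2. the plate is pressed down at least 8.5 of its 10 mm with the pin in the notch (horizontal distance between notch and pin below 0.003 m and value of joint hub above 0.0085 m), for 0.2 s.
At the end, for the whole second after the job is handed in: The plate is at rest, pressed down at least 8.5 mm of its 10 mm travel, notch centre within 3 mm (seen from above) of the pin's axis; every bystander is within 30 mm of where it was at the start (all of step 2 and velocity of joint hub between -0.005 and 0.005 m/s and velocity of joint plate between -0.05 and 0.05 rad/s and distance of each of jar_mid, tape_mid, potlid_mid, squeegee_mid, knife_grip, pot_mid, spray_mid from where it was at the start of the episode below 0.03 m); the robot touches nothing.
It fails at once if the turntable plate is pulled up more than 4 mm (value of joint hub below -0.004 m).
It fails at once if a thing standing around is shifted or lifted by more than 30 mm (distance of any of jar_mid, tape_mid, potlid_mid, squeegee_mid, knife_grip, pot_mid, spray_mid from where it was at the start of the episode above 0.03 m).
It also fails if it takes over 48 s, if anything falls off the work surface, if the arm or the gripper's body presses on something with over 40 N, if the wrist force passes 120 N, or if a joint passes its speed limit or range.

## Robot

A 6-joint arm with a two-finger parallel gripper is mounted at the origin on the work surface. World frame = base frame: x ahead of the robot, y to its left, z up, the work surface at z = 0. Lengths are in m, angles in rad, forces in N, time in s.
With the tool pointing down it reaches from about 0.25 to 0.725 m from the base axis. Payload 4 kg.
Tool frame: the origin (TCP) lies on the centre line of the jaws, within the pads' length; the fingertips stand 14 mm ahead of it and the grasp point (between the pads) lies 5 mm behind it; z points along the fingers, x is the direction in which the jaws open and shut, and the axes are right-handed (so a half turn about z gives the same grasp; the last joint's range is limited). The gripper opens to 85 mm and grips with 20 to 120 N. Pads are 22 mm wide; open, the fingers measure 114 mm over their backs; the gripper's body (76 mm by 85 mm) begins 54 mm behind the grasp point. The pads swing forward as they close: fully open they stand 13 mm farther back than shut.
Start: joints at [-1.238, 0.241, 0.005, 1.335, 0, 1.571], TCP at [0.163, -0.473, 0.245] pointing down, gripper open.
Joint ranges: [-2.72, 2.72], [-1.05, 1.87], [-1.09, 1.28], [-1.99, 2.15], [-1.42, 1.44], [-3.14, 3.14]. Speed limits (rad/s): [2.79, 2.79, 3.14, 3.14, 3.14, 3.14].

## Interface

Orientations are given as a unit quaternion [x, y, z, w].
In Python, from workcell import bot gives the robot as it stands.
- The arm moves only by the tool play_rows, never from a script. Its argument "motion" is a list of rows, each an object with "fingers": the closure, from -1 (fully open) to 1 (shut), so that 0 is half open; "translation": the shift along the tool's x, y, z in cm, a list of three; "roll": the turn about the tool's z in degrees. A call has 1 to 20 rows; each row is the pose to reach, as a shift and turn from the pose commanded when the call began, along the tool's axes at that moment; what a row does not reach only later rows make up. A row lasts 1/12 s, in which the tool goes at most 41.7 mm and 7.16 degrees, less where a joint would pass 70% of its speed; a pose out of reach is approached as far as the arm can. A call with a gripper value outside its range is refused whole. The fingers move at their own pace and stop on an object; the grip force is fixed at half the most. Time passes only in rows, so rows that repeat a pose let the fingers close. It gives the time, the measured TCP pose, the force and the opening at its end, in the units of the state.
- bot.get_obs(): the state, without advancing time (a new reading comes with each control period).
- bot.camera(name): name is "side" or "top"; returns a dict with "pixels" (480x640x3 uint8, red, green, blue), "intrinsics" (3x3 intrinsics, pixels), "world_to_cam" (4x4, takes a point from world to camera coordinates). Camera axes: x right, y down, z forward; pixel columns grow to the right and rows downward; lengths in m; the calibration is good to about 2 mm. A picture is of the moment at which its call begins. There is no depth.
- bot.job_done(): hands the job in, once; it reports no verdict.
The state is a dict: "clock": time; "joint_pos": joint angles; "joint_vel": joint speeds; "tau": joint torques, N m; "eef_pos": TCP position; "tool_rot": TCP orientation; "ft_force": force on the tool from outside, world axes, zero at the start; "ft_torque": the same for the moment, N m; "grip_width": finger opening in m.
Only numpy, scipy, OpenCV 4.12 (cv2) and the standard library are available. Lean on these libraries where they do the work, as an engineer would, in place of code of your own. Each camera call takes 0.05 s, during which the arm holds its last target. There are 200 camera calls.

## Working session

There is one attempt and no reset: what is moved stays moved. The work goes in short steps, Python scripts to look and compute and a tool call to move; the robot and the scene stay as the last step left them, time stands still between calls to the robot, and variables do not carry over. Pictures are saved under pics/ and viewed, about 8 in all and at most 12, crops included, and the job is handed in when it is done.

Besides the shell and the picture viewer there is one more tool, called as name([rows], argument=value, ...), one row to a line, values as JSON. play_rows: Moves the arm, as the interface text tells. Its arguments: {"type":"object","properties":{"motion":{"type":"array","items":{"type":"object","properties":{"fingers":{"type":"number"},"translation":{"type":"array","items":{"type":"number"}},"roll":{"type":"number"}}}}},"required":["motion"]}

```bash
mkdir -p pics
python3 - <<'E'
from workcell import bot
import cv2,numpy as np
for n in("top","side"):
    c=bot.camera(n); cv2.imwrite(f"pics/{n}0.png",c["pixels"][:,:,::-1]); print(n,c["intrinsics"].tolist(),np.round(c["world_to_cam"],4).tolist())
o=bot.get_obs();print(o["eef_pos"],o["tool_rot"],o["grip_width"],o["clock"])
E
```

```text
top [[594.4504219978429, 0.0, 312.95746314230115], [0.0, 594.4504219978429, 234.98784274845363], [0.0, 0.0, 1.0]] [[0.0107, -0.9998, 0.0136, -0.0725], [-0.9878, -0.0127, -0.155, 0.4875], [0.1552, -0.0118, -0.9878, 1.3225], [0.0, 0.0, 0.0, 1.0]]
side [[546.4739984199879, 0.0, 315.96433389903274], [0.0, 546.4739984199879, 240.16556080939344], [0.0, 0.0, 1.0]] [[-0.9994, -0.0317, -0.0109, 0.4947], [-0.0114, 0.6261, -0.7796, 0.1122], [0.0316, -0.7791, -0.6261, 1.4158], [0.0, 0.0, 0.0, 1.0]]
[ 0.16315146 -0.47205394  0.24448417] [ 8.14449316e-01 -5.80233914e-01 -7.87772831e-04 -5.44001422e-04] 0.08531548567898181 0.1
```

View pics/top0.png

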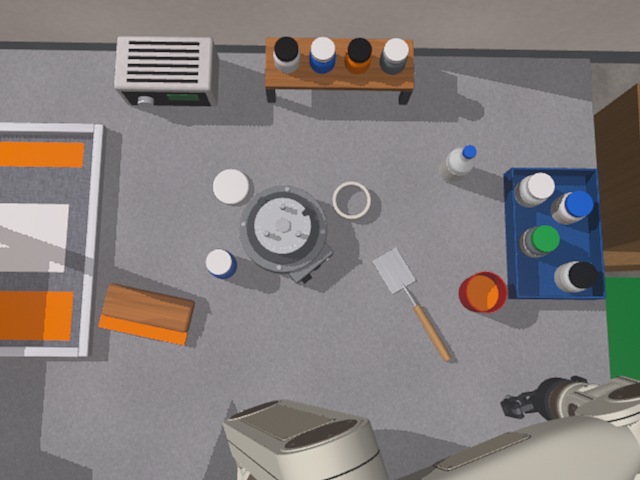

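View pics/side0.png

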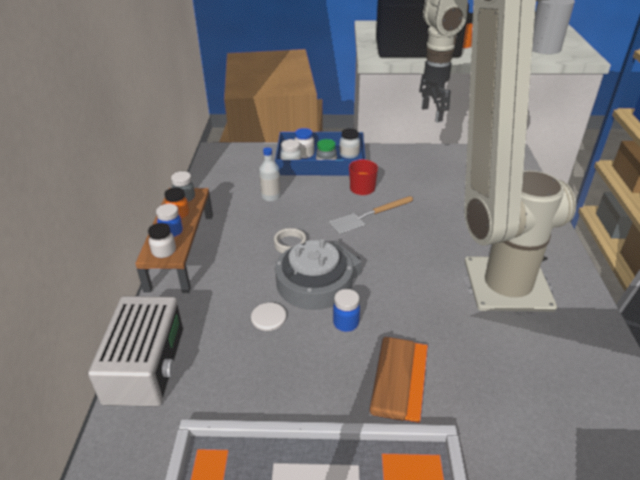

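Top view: mixer at about (284,228), the jar at (221,264), lid (231,187), tape (351,201). Next I'll zoom in on the plate, rectified to its plane.

```bash
cat > h.py <<'E'
import cv2,numpy as np
from workcell import bot
def P(c): return c["intrinsics"]@c["world_to_cam"][:3]
def proj(c,p):
    q=P(c)@np.append(p,1); return q[:2]/q[2]
def back(c,u,v,z):
    M=P(c); A=np.array([[u*M[2,0]-M[0,0],u*M[2,1]-M[0,1]],[v*M[2,0]-M[1,0],v*M[2,1]-M[1,1]]])
    b=np.array([M[0,2]*z+M[0,3]-u*(M[2,2]*z+M[2,3]),M[1,2]*z+M[1,3]-v*(M[2,2]*z+M[2,3])])
    return np.linalg.solve(A,b)
def rect(c,cx,cy,z,half=.1,n=600):
    # output up=+x, left=+y ; world plane z
    s=2*half/n; M=P(c); H=np.column_stack([M[:,0],M[:,1],M[:,2]*z+M[:,3]])
    G=np.array([[0,-s,cx+half],[-s,0,cy+half],[0,0,1]])
    return cv2.warpPerspective(c["pixels"][:,:,::-1].copy(),H@G,(n,n),flags=cv2.INTER_CUBIC|cv2.WARP_INVERSE_MAP)
E
python3 - <<'E'
from h import *
c=bot.camera("top"); xy=back(c,283.5,225.5,.096); print(xy)
a=rect(c,*xy,.092,.085,400);
s=bot.camera("side"); print(proj(s,[*xy,.096]))
b=rect(s,*xy,.092,.085,400)
cv2.imwrite("pics/r0.png",np.hstack([a,b]))
E
```

```text
[ 0.49950773 -0.00115484]
[313.76693081 252.49282179]
```

View pics/r0.png

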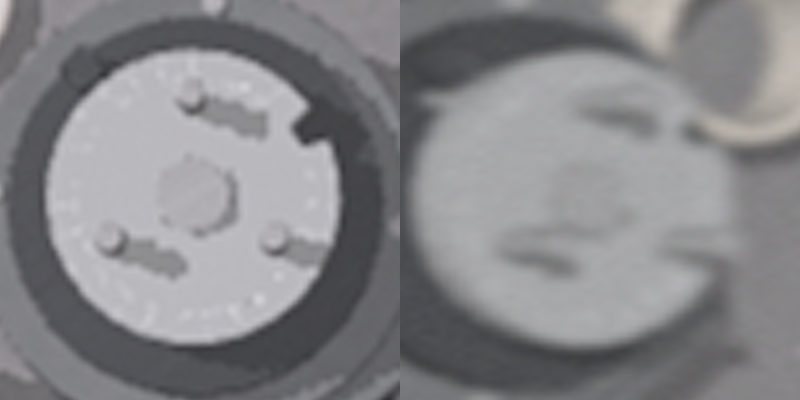

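Rectified left view (0.425 mm/px, up=+x, left=+y):
- The plate centre is at (194,197), which is about (0.501, 0.001).
- The notch is at (315,122), about -58°.
- The block behind the pin is at (82,68), about +41°.
- The peg tips are at (190,94), (107,239) and (274,239).

So the plate has to turn about +99° CCW. I'll straddle peg2 (at -118°) with partly open fingers and push it round.

play_rows([
  {"fingers":0.4,"roll":-43,"translation":[-31,-44.5,0]},
  {"fingers":0.4,"roll":-43,"translation":[-31,-44.5,0]},
  {"fingers":0.4,"roll":-43,"translation":[-31,-44.5,0]},
  {"fingers":0.4,"roll":-43,"translation":[-31,-44.5,0]},
  {"fingers":0.4,"roll":-43,"translation":[-31,-44.5,0]},
  {"fingers":0.4,"roll":-43,"translation":[-31,-44.5,0]},
  {"fingers":0.4,"roll":-43,"translation":[-31,-44.5,0]},
  {"fingers":0.4,"roll":-43,"translation":[-31,-44.5,0]},
  {"fingers":0.4,"roll":-43,"translation":[-31,-44.5,0]},
  {"fingers":0.4,"roll":-43,"translation":[-31,-44.5,0]},
  {"fingers":0.4,"roll":-43,"translation":[-31,-44.5,0]},
  {"fingers":0.4,"roll":-43,"translation":[-31,-44.5,0]},
  {"fingers":0.4,"roll":-43,"translation":[-31,-44.5,0]},
  {"fingers":0.4,"roll":-43,"translation":[-31,-44.5,0]},
  {"fingers":0.4,"roll":-43,"translation":[-31,-44.5,0]},
  {"fingers":0.4,"roll":-43,"translation":[-31,-44.5,0]},
  {"fingers":0.4,"roll":-43,"translation":[-31,-44.5,0]},
  {"fingers":0.4,"roll":-43,"translation":[-31,-44.5,0]},
])

```text
clock: 1.7
eef_pos: [0.4819, -0.0355, 0.2454]
tool_rot: [0.97, -0.242, -0.0, 0.0]
ft_force: [0.5, 0.4, -0.7]
grip_width: 0.026
```

play_rows([
  {"fingers":0.4,"roll":0,"translation":[-0.2,-0.1,3]},
  {"fingers":0.4,"roll":0,"translation":[-0.2,-0.1,6]},
  {"fingers":0.4,"roll":0,"translation":[-0.2,-0.1,9]},
  {"fingers":0.4,"roll":0,"translation":[-0.2,-0.1,11]},
  {"fingers":0.4,"roll":0,"translation":[-0.2,-0.1,11.5]},
  {"fingers":0.4,"roll":0,"translation":[-0.2,-0.1,11.5]},
])

```text
clock: 2.2
eef_pos: [0.4796, -0.0334, 0.1291]
tool_rot: [0.97, -0.242, -0.002, 0.0]
ft_force: [-0.3, 0.3, -0.0]
grip_width: 0.0257
```

Run:
```python
from h import *
s=bot.camera("side");t=bot.camera("top")
a=cv2.resize(s["pixels"][200:320,250:400,::-1],(500,400),interpolation=cv2.INTER_CUBIC)
b=cv2.resize(t["pixels"][180:280,240:330,::-1],(300,400),interpolation=cv2.INTER_CUBIC)
cv2.imwrite("pics/r1.png",np.hstack([a,b]))
```

```text
(no output)
```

View pics/r1.png

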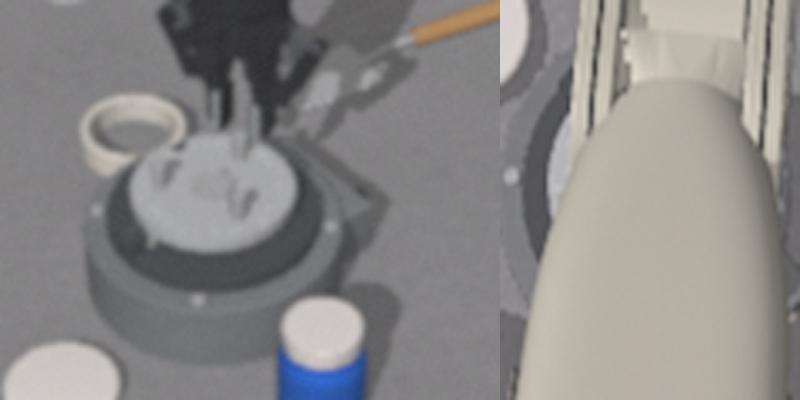

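Run:
```python
from h import *
s=bot.camera("side"); f=lambda p:np.round((proj(s,p)-[250,200])*3.333)
for a in(-118,-120):
    r=np.radians(a);x,y=.501+.04*np.cos(r),.0014+.04*np.sin(r);print("peg",a,x,y,f([x,y,.114]),f([x,y,.092]))
e=np.array([.4796,-.0334,.115]);u=np.array([.883,-.469,0])
for k in(-.020,-.013,.013,.020):print(k,f(e+u*k))
print("centre",f([.501,.0014,.096]),"pin",f([.501+.06*np.cos(np.radians(41)),.0014+.06*np.sin(np.radians(41)),.081]))
a=cv2.resize(s["pixels"][205:255,295:345,::-1],(700,590),interpolation=cv2.INTER_CUBIC);cv2.imwrite("pics/r2.png",a)
```

```text
peg -118 0.4822211374885644 -0.03391790371435708 [236. 129.] [237. 152.]
peg -120 0.481 -0.03324101615137755 [238. 130.] [238. 152.]
-0.02 [263. 137.]
-0.013 [255. 134.]
0.013 [225. 124.]
0.02 [217. 121.]
centre [210. 177.] pin [148. 226.]
```

View pics/r2.png

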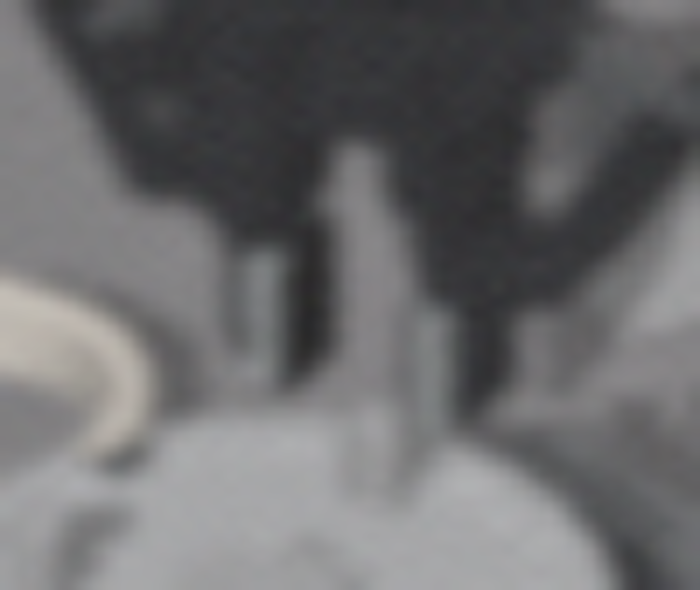

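Peg2 stands in the gap between the fingertips (crop x≈370, fingers ≈250 and 440). I'll descend beside it and check the force.

play_rows([
  {"fingers":0.4,"roll":0,"translation":[0.2,-0.1,0.6]},
  {"fingers":0.4,"roll":0,"translation":[0.2,-0.1,1.2]},
  {"fingers":0.4,"roll":0,"translation":[0.2,-0.1,1.6]},
  {"fingers":0.4,"roll":0,"translation":[0.2,-0.1,1.6]},
])

```text
clock: 2.68
eef_pos: [0.483, -0.0323, 0.1134]
tool_rot: [0.97, -0.241, -0.001, 0.0]
ft_force: [0.6, 0.8, -0.7]
grip_width: 0.0255
```

```bash
python3 -c "
import numpy as np
for a in range(5,56,5):
  r=np.radians(a);print(a,round(4*np.sin(r),2),round(4*np.cos(r)-4,2))"
```

```text
5 0.35 -0.02
10 0.69 -0.06
15 1.04 -0.14
20 1.37 -0.24
25 1.69 -0.37
30 2.0 -0.54
35 2.29 -0.72
40 2.57 -0.94
45 2.83 -1.17
50 3.06 -1.43
55 3.28 -1.71
```

play_rows([
  {"fingers":0.4,"roll":-5,"translation":[0.35,0.1,0]},
  {"fingers":0.4,"roll":-10,"translation":[0.69,0.1,0]},
  {"fingers":0.4,"roll":-15,"translation":[1.04,0,0]},
  {"fingers":0.4,"roll":-20,"translation":[1.37,-0.1,0]},
  {"fingers":0.4,"roll":-25,"translation":[1.69,-0.2,0]},
  {"fingers":0.4,"roll":-30,"translation":[2.0,-0.4,0]},
  {"fingers":0.4,"roll":-35,"translation":[2.29,-0.57,0]},
  {"fingers":0.4,"roll":-40,"translation":[2.57,-0.8,0]},
  {"fingers":0.4,"roll":-45,"translation":[2.83,-1.0,0]},
  {"fingers":0.4,"roll":-50,"translation":[3.06,-1.3,0]},
  {"fingers":0.4,"roll":-50,"translation":[3.06,-1.3,0]},
])

```text
clock: 3.6
eef_pos: [0.5159, -0.0351, 0.1139]
tool_rot: [0.981, 0.192, -0.001, -0.0]
ft_force: [-1.9, -0.3, 1.0]
grip_width: 0.0255
```

play_rows([
  {"fingers":0.4,"roll":-5,"translation":[0.35,0,0]},
  {"fingers":0.4,"roll":-10,"translation":[0.69,-0.05,0]},
  {"fingers":0.4,"roll":-15,"translation":[1.04,-0.1,0]},
  {"fingers":0.4,"roll":-20,"translation":[1.37,-0.2,0]},
  {"fingers":0.4,"roll":-25,"translation":[1.69,-0.35,0]},
  {"fingers":0.4,"roll":-30,"translation":[2.0,-0.5,0]},
  {"fingers":0.4,"roll":-35,"translation":[2.29,-0.7,0]},
  {"fingers":0.4,"roll":-40,"translation":[2.57,-0.9,0]},
  {"fingers":0.4,"roll":-45,"translation":[2.83,-1.15,0]},
  {"fingers":0.4,"roll":-50,"translation":[3.06,-1.4,0]},
  {"fingers":0.4,"roll":-50,"translation":[3.06,-1.4,0]},
])

```text
clock: 4.52
eef_pos: [0.5395, -0.0111, 0.114]
tool_rot: [0.809, 0.588, -0.001, 0.0]
ft_force: [-1.0, -1.7, -0.4]
grip_width: 0.0259
```

Run:
```python
from h import *
s=bot.camera("side");t=bot.camera("top")
a=cv2.resize(s["pixels"][215:305,265:365,::-1],None,fx=5,fy=5,interpolation=cv2.INTER_CUBIC)
b=rect(t,.501,.0014,.092,.085,450)[:,:300]
cv2.imwrite("pics/r3.png",np.hstack([a,b]))
c=np.array([.501,.0014])
f=lambda r,d,z:np.round((proj(s,[c[0]+r*np.cos(np.radians(d)),c[1]+r*np.sin(np.radians(d)),z])-[265,215])*5)
print(f(0,0,.096))
for d in(37,39,41,43,45):print(d,f(.062,d,.092),f(.074,d,.085))
```

```text
[241. 191.]
37 [138. 245.] [118. 265.]
39 [140. 247.] [121. 267.]
41 [143. 249.] [124. 270.]
43 [145. 251.] [127. 273.]
45 [148. 253.] [130. 275.]
```

View pics/r3.png

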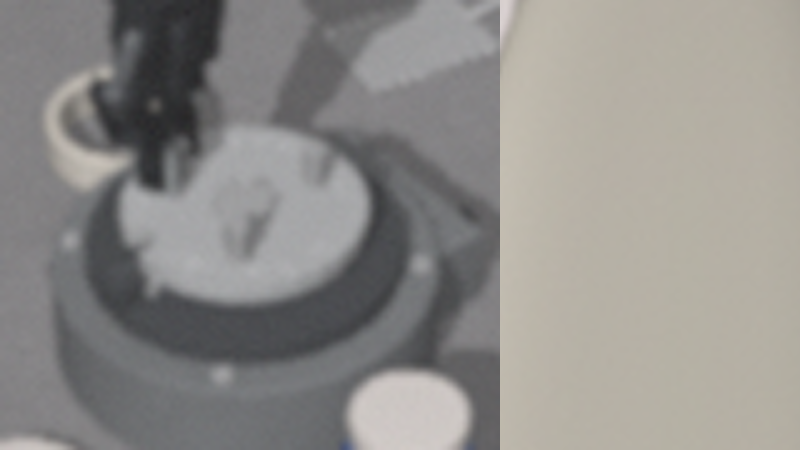

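The notch (crop ≈(140,240)) is now close to the pin (≈(152,280)). The arm hides the top view, so I'll back off to measure.

play_rows([
  {"fingers":0.4,"roll":0,"translation":[-0.2,0,-3]},
  {"fingers":0.4,"roll":0,"translation":[-0.2,0,-7]},
  {"fingers":0.4,"roll":0,"translation":[-0.2,0,-10]},
  {"fingers":0.4,"roll":0,"translation":[-4,0,-11]},
  {"fingers":0.4,"roll":0,"translation":[-8,0,-11]},
  {"fingers":0.4,"roll":0,"translation":[-12,0,-11]},
  {"fingers":0.4,"roll":0,"translation":[-16,0,-11]},
  {"fingers":0.4,"roll":0,"translation":[-20,0,-11]},
  {"fingers":0.4,"roll":0,"translation":[-24,0,-11]},
  {"fingers":0.4,"roll":0,"translation":[-26,0,-11]},
  {"fingers":0.4,"roll":0,"translation":[-26,0,-11]},
])

```text
clock: 5.53
eef_pos: [0.4587, -0.2621, 0.2246]
tool_rot: [0.811, 0.585, 0.0, 0.001]
ft_force: [-0.4, -0.1, 0.9]
grip_width: 0.0253
```

Run:
```python
from h import *
t=bot.camera("top")
T=np.mean([bot.camera("top")["pixels"].astype(float) for _ in range(4)],0).astype(np.uint8); t["pixels"]=T
A=rect(t,.501,.0014,.092,.085,600); g=cv2.cvtColor(A,cv2.COLOR_BGR2GRAY)
m=(g>150).astype(np.uint8); cs,_=cv2.findContours(m,0,1); c=max(cs,key=cv2.contourArea); h=cv2.convexHull(c); print(cv2.minEnclosingCircle(c),cv2.fitEllipse(h))
cv2.imwrite("pics/r4.png",A)
```

```text
((297.9771728515625, 298.7608642578125), 219.4451446533203) ((297.8015441894531, 299.61126708984375), (435.76556396484375, 436.65325927734375), 55.70583724975586)
```

View pics/r4.png

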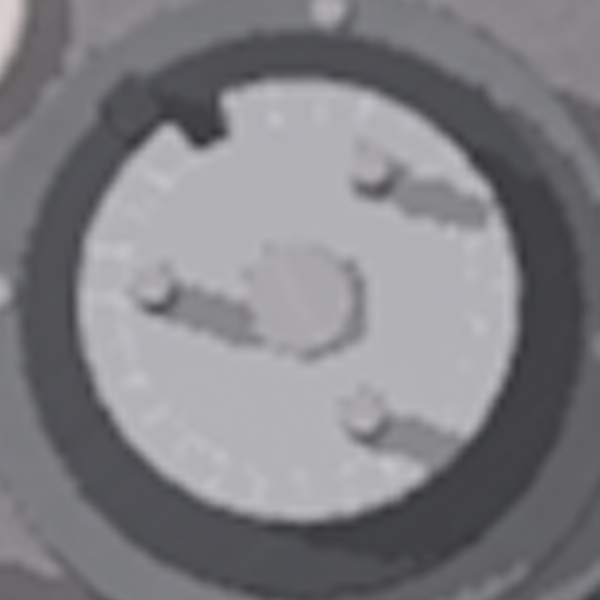

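Top view: the centre is at (298,299.5). The pegs and the notch (≈(193,107)) put the notch at about +28.3°, and the block at (130,103) is at about +40°. I'll refine the block's angle with a polar view at its top height.

Run:
```python
from h import *
t=bot.camera("top")
t["pixels"]=np.mean([bot.camera("top")["pixels"].astype(float) for _ in range(4)],0).astype(np.uint8)
c=np.array([.501+.5*.2833e-3,.0014+2*.2833e-3])
R=np.linspace(.056,.086,61);D=np.arange(5,75,.25)
def pol(z,R,D):
    d=np.radians(D)[None];r=R[:,None];X=np.stack([c[0]+r*np.cos(d),c[1]+r*np.sin(d),z+0*r*d,1+0*r*d],-1)@P(t).T
    return cv2.remap(t["pixels"],(X[...,0]/X[...,2]).astype(np.float32),(X[...,1]/X[...,2]).astype(np.float32),cv2.INTER_CUBIC)
g=cv2.cvtColor(pol(.085,R,D),cv2.COLOR_RGB2GRAY).astype(float)
for a,b in((.067,.071),(.071,.075),(.075,.079)):
    k=(R>=a)&(R<=b);p=g[k].mean(0);print(a,dict(zip(D[::6].round(1),p[::6].round().astype(int))))
n=cv2.cvtColor(pol(.092,R,D),cv2.COLOR_RGB2GRAY).astype(float)
p=n[(R>.056)&(R<.06)].mean(0);print("notch",dict(zip(D[::6],p[::6].round().astype(int))))
v=np.clip((np.vstack([g,n])-40)*2.2,0,255).astype(np.uint8)
cv2.imwrite("pics/r5.png",cv2.resize(v[::-1],(700,500),interpolation=cv2.INTER_CUBIC))
```

```text
0.067 {np.float64(5.0): np.int64(78), np.float64(6.5): np.int64(79), np.float64(8.0): np.int64(79), np.float64(9.5): np.int64(79), np.float64(11.0): np.int64(79), np.float64(12.5): np.int64(78), np.float64(14.0): np.int64(78), np.float64(15.5): np.int64(79), np.float64(17.0): np.int64(80), np.float64(18.5): np.int64(80), np.float64(20.0): np.int64(80), np.float64(21.5): np.int64(81), np.float64(23.0): np.int64(81), np.float64(24.5): np.int64(81), np.float64(26.0): np.int64(82), np.float64(27.5): np.int64(83), np.float64(29.0): np.int64(80), np.float64(30.5): np.int64(75), np.float64(32.0): np.int64(70), np.float64(33.5): np.int64(66), np.float64(35.0): np.int64(70), np.float64(36.5): np.int64(78), np.float64(38.0): np.int64(81), np.float64(39.5): np.int64(80), np.float64(41.0): np.int64(80), np.float64(42.5): np.int64(80), np.float64(44.0): np.int64(79), np.float64(45.5): np.int64(76), np.float64(47.0): np.int64(75), np.float64(48.5): np.int64(81), np.float64(50.0): np.int64(83), np.float64(51.5): np.int64(82), np.float64(53.0): np.int64(82), np.float64(54.5): np.int64(83), np.float6
[... 4266 characters left out ...]
4(180), np.float64(44.0): np.int64(180), np.float64(45.5): np.int64(180), np.float64(47.0): np.int64(180), np.float64(48.5): np.int64(184), np.float64(50.0): np.int64(185), np.float64(51.5): np.int64(183), np.float64(53.0): np.int64(180), np.float64(54.5): np.int64(179), np.float64(56.0): np.int64(180), np.float64(57.5): np.int64(179), np.float64(59.0): np.int64(180), np.float64(60.5): np.int64(182), np.float64(62.0): np.int64(184), np.float64(63.5): np.int64(182), np.float64(65.0): np.int64(180), np.float64(66.5): np.int64(180), np.float64(68.0): np.int64(180), np.float64(69.5): np.int64(180), np.float64(71.0): np.int64(179), np.float64(72.5): np.int64(179), np.float64(74.0): np.int64(186)}
```

View pics/r5.png

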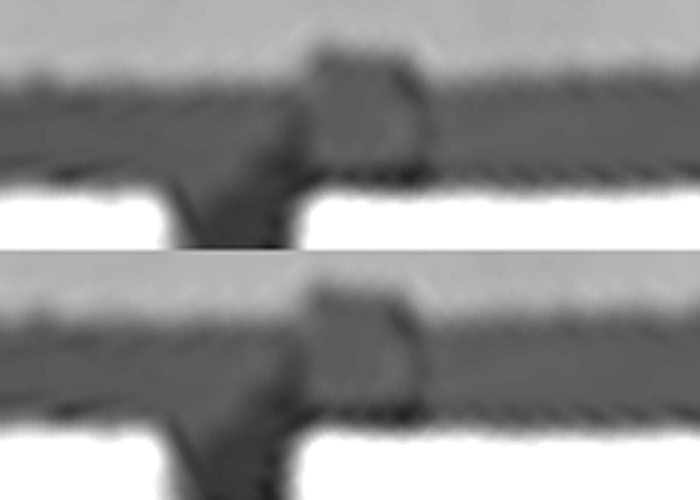

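Polar view: the block spans about 35.5–46° (centre ≈40.7°) and the notch is centred at 28.3°. That leaves +12.4°. I'll go back to the peg and push that far.

play_rows([
  {"fingers":0.4,"roll":0,"translation":[4,0,0]},
  {"fingers":0.4,"roll":0,"translation":[8,0,0]},
  {"fingers":0.4,"roll":0,"translation":[12,0,0]},
  {"fingers":0.4,"roll":0,"translation":[16,0,0]},
  {"fingers":0.4,"roll":0,"translation":[20,0,0]},
  {"fingers":0.4,"roll":0,"translation":[24,0,0]},
  {"fingers":0.4,"roll":0,"translation":[25.4,0,1]},
  {"fingers":0.4,"roll":0,"translation":[25.4,0,4]},
  {"fingers":0.4,"roll":0,"translation":[25.4,0,7]},
  {"fingers":0.4,"roll":0,"translation":[25.4,0,9]},
  {"fingers":0.4,"roll":0,"translation":[25.4,0,10]},
  {"fingers":0.4,"roll":0,"translation":[25.4,0,11]},
  {"fingers":0.4,"roll":0,"translation":[25.4,0,11]},
])

```text
clock: 7.12
eef_pos: [0.5371, -0.0163, 0.1128]
tool_rot: [0.809, 0.588, -0.001, -0.001]
ft_force: [0.1, 0.7, -0.6]
grip_width: 0.0258
```

play_rows([
  {"fingers":0.4,"roll":0,"translation":[0.6,0,0]},
  {"fingers":0.4,"roll":-3,"translation":[0.8,0,0]},
  {"fingers":0.4,"roll":-6,"translation":[1.0,0,0]},
  {"fingers":0.4,"roll":-9,"translation":[1.2,-0.05,0]},
  {"fingers":0.4,"roll":-11,"translation":[1.37,-0.05,0]},
  {"fingers":0.4,"roll":-12.4,"translation":[1.47,-0.1,0]},
  {"fingers":0.4,"roll":-12.4,"translation":[1.47,-0.1,0]},
  {"fingers":0.4,"roll":-12.4,"translation":[1.47,-0.1,0]},
])

```text
clock: 7.78
eef_pos: [0.5424, -0.0026, 0.1153]
tool_rot: [0.741, 0.672, 0.001, 0.001]
ft_force: [-0.9, -3.0, -0.8]
grip_width: 0.0255
```

play_rows([
  {"fingers":0.4,"roll":0,"translation":[-0.6,0,0]},
  {"fingers":0.4,"roll":0,"translation":[-0.6,0,-3]},
  {"fingers":0.4,"roll":0,"translation":[-0.6,0,-7]},
  {"fingers":1,"roll":0,"translation":[-0.6,0,-11]},
  {"fingers":1,"roll":0,"translation":[-4,0,-11]},
  {"fingers":1,"roll":0,"translation":[-8,0,-11]},
  {"fingers":1,"roll":0,"translation":[-12,0,-11]},
  {"fingers":1,"roll":0,"translation":[-16,0,-11]},
  {"fingers":1,"roll":0,"translation":[-20,0,-11]},
  {"fingers":1,"roll":0,"translation":[-24,0,-11]},
  {"fingers":1,"roll":0,"translation":[-26,0,-11]},
  {"fingers":1,"roll":0,"translation":[-26,0,-11]},
])

```text
clock: 8.78
eef_pos: [0.516, -0.2655, 0.2246]
tool_rot: [0.743, 0.67, 0.0, 0.001]
ft_force: [-0.1, -0.4, 0.2]
grip_width: 0.0002
```

Run:
```python
from h import *
t=bot.camera("top")
t["pixels"]=np.mean([bot.camera("top")["pixels"].astype(float) for _ in range(4)],0).astype(np.uint8)
c=np.array([.5011,.002])
R=np.linspace(.056,.086,61);D=np.arange(5,75,.25)
def pol(z):
    d=np.radians(D)[None];r=R[:,None];X=np.stack([c[0]+r*np.cos(d),c[1]+r*np.sin(d),z+0*r*d,1+0*r*d],-1)@P(t).T
    return cv2.cvtColor(cv2.remap(t["pixels"],(X[...,0]/X[...,2]).astype(np.float32),(X[...,1]/X[...,2]).astype(np.float32),cv2.INTER_CUBIC),cv2.COLOR_RGB2GRAY)
n=pol(.092);p=n[(R>.056)&(R<.06)].mean(0);k=D[p<125];print("notch",k.min(),k.max(),(k.min()+k.max())/2)
A=rect(t,*c,.092,.085,450)
B=cv2.resize(np.clip((pol(.085).astype(float)-40)*2,0,255).astype(np.uint8)[::-1],(350,450))
cv2.imwrite("pics/r6.png",np.hstack([A,cv2.cvtColor(B,cv2.COLOR_GRAY2BGR)]))
```

```text
notch 33.5 38.25 35.875
```

View pics/r6.png

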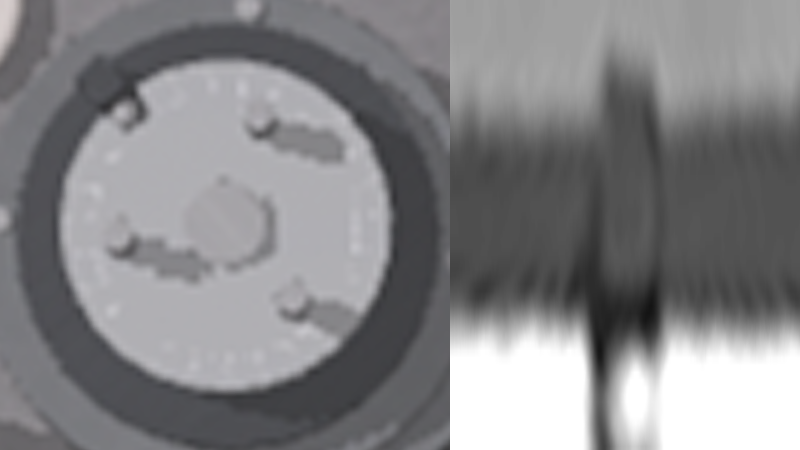

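The pin now shows inside the notch at (125,112), about 41° against a notch centre of about 40.2°, so roughly 1 mm off. I'll press on the boss with the fingers shut.

play_rows([
  {"fingers":1,"roll":0,"translation":[4,-0.6,0]},
  {"fingers":1,"roll":0,"translation":[8,-1.2,0]},
  {"fingers":1,"roll":0,"translation":[12,-1.9,0]},
  {"fingers":1,"roll":0,"translation":[16,-2.5,0]},
  {"fingers":1,"roll":0,"translation":[20,-3.2,0]},
  {"fingers":1,"roll":0,"translation":[24,-3.8,0]},
  {"fingers":1,"roll":0,"translation":[26.5,-4.2,0]},
  {"fingers":1,"roll":0,"translation":[26.5,-4.2,3]},
  {"fingers":1,"roll":0,"translation":[26.5,-4.2,6]},
  {"fingers":1,"roll":0,"translation":[26.5,-4.2,9]},
  {"fingers":1,"roll":0,"translation":[26.5,-4.2,10.5]},
  {"fingers":1,"roll":0,"translation":[26.5,-4.2,11]},
  {"fingers":1,"roll":0,"translation":[26.5,-4.2,11]},
])

```text
clock: 10.12
eef_pos: [0.499, 0.008, 0.1133]
tool_rot: [0.74, 0.673, -0.001, -0.001]
ft_force: [-0.7, 0.2, 0.6]
grip_width: 0.0002
```

play_rows([
  {"fingers":1,"roll":0,"translation":[0,0,0.2]},
  {"fingers":1,"roll":0,"translation":[0,0,0.4]},
  {"fingers":1,"roll":0,"translation":[0,0,0.6]},
  {"fingers":1,"roll":0,"translation":[0,0,0.7]},
  {"fingers":1,"roll":0,"translation":[0,0,0.7]},
])

```text
clock: 10.53
eef_pos: [0.5015, 0.007, 0.1091]
tool_rot: [0.74, 0.672, 0.002, 0.001]
ft_force: [-0.4, 0.2, 5.8]
grip_width: 0.0
```

play_rows([
  {"fingers":1,"roll":0,"translation":[0,-0.0,0.2]},
  {"fingers":1,"roll":0,"translation":[0,0,0.3]},
  {"fingers":1,"roll":0,"translation":[0,0,0.4]},
  {"fingers":1,"roll":0,"translation":[0,0,0.5]},
  {"fingers":1,"roll":0,"translation":[0,0,0.6]},
  {"fingers":1,"roll":0,"translation":[0,0,0.6]},
])

```text
clock: 11.03
eef_pos: [0.5015, 0.007, 0.1035]
tool_rot: [0.74, 0.672, 0.002, 0.001]
ft_force: [-2.5, 0.9, 6.6]
grip_width: 0.0002
```

It has gone down about 6 mm at 6.6 N, so the pin isn't blocking it. Pressing further.

play_rows([
  {"fingers":1,"roll":0,"translation":[0,0,0.2]},
  {"fingers":1,"roll":0,"translation":[0,0,0.4]},
  {"fingers":1,"roll":0,"translation":[0,0,0.5]},
  {"fingers":1,"roll":0,"translation":[0,0,0.6]},
  {"fingers":1,"roll":0,"translation":[0,0,0.7]},
  {"fingers":1,"roll":0,"translation":[0,0,0.7]},
])

```text
clock: 11.53
eef_pos: [0.5017, 0.007, 0.0996]
tool_rot: [0.74, 0.672, 0.002, 0.002]
ft_force: [-9.0, 0.6, 27.8]
grip_width: -0.0001
```

play_rows([
  {"fingers":1,"roll":0,"translation":[0,0,0.1]},
  {"fingers":1,"roll":0,"translation":[0,0,0.1]},
  {"fingers":1,"roll":0,"translation":[0,0,0.1]},
  {"fingers":1,"roll":0,"translation":[0,0,-1]},
  {"fingers":1,"roll":0,"translation":[0,0,-4]},
  {"fingers":1,"roll":0,"translation":[0,0,-8]},
  {"fingers":1,"roll":0,"translation":[0,0,-12]},
  {"fingers":1,"roll":0,"translation":[-4,0,-12]},
  {"fingers":1,"roll":0,"translation":[-8,0,-12]},
  {"fingers":1,"roll":0,"translation":[-12,0,-12]},
  {"fingers":1,"roll":0,"translation":[-16,0,-12]},
  {"fingers":1,"roll":0,"translation":[-20,0,-12]},
  {"fingers":1,"roll":0,"translation":[-24,0,-12]},
  {"fingers":1,"roll":0,"translation":[-26,0,-12]},
  {"fingers":1,"roll":0,"translation":[-26,0,-12]},
])

```text
clock: 12.78
eef_pos: [0.4747, -0.2566, 0.2149]
tool_rot: [0.743, 0.67, -0.0, 0.001]
ft_force: [0.6, -0.9, -0.2]
grip_width: -0.0001
```

Run:
```python
from h import *
t=bot.camera("top");s=bot.camera("side")
A=rect(t,.5011,.002,.082,.085,400)
a=cv2.resize(s["pixels"][215:295,270:350,::-1],(400,400),interpolation=cv2.INTER_CUBIC)
cv2.imwrite("pics/r7.png",np.hstack([A,a]))
f=cv2.resize(t["pixels"][:,:,::-1],None,fx=1,fy=1);cv2.imwrite("pics/top1.png",f)
# bystander drift: compare with first top image
o=cv2.imread("pics/top0.png");d=cv2.absdiff(f,o).max(2)
for n,(u,v) in dict(jar=(221,264),lid=(231,187),tape=(351,201),squeegee=(147,313),knife=(415,300),pot=(482,292),spray=(460,160)).items():print(n,(d[v-28:v+28,u-28:u+28]>40).mean().round(3))
```

```text
jar 0.0
lid 0.001
tape 0.0
squeegee 0.0
knife 0.521
pot 0.012
spray 0.421
```

View pics/r7.png

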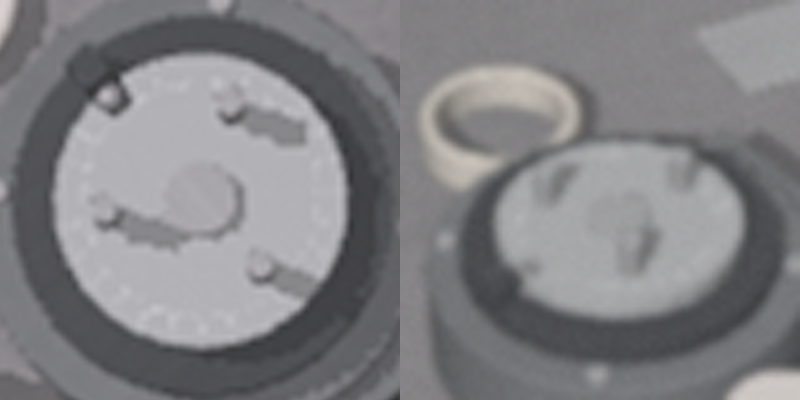

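The plate sits low, with the pin in the notch at (110,95) in line with the block. The arm is clear and hides only the knife and spray in this top view. Handing in.

```bash
python3 -c "
from workcell import bot
o=bot.get_obs();print(o['clock'],o['ft_force'],o['joint_vel']);print(bot.job_done())"
```

```text
12.8833 [-0.04859863 -0.15875471  0.11255723] [ 0.0403109  -0.00863133 -0.0176274   0.0001462   0.00383572  0.00152758]
the job is handed in; nothing more can be done
None
```

The plate is turned, pressed fully home and let go, and the job was handed in at about 12.9 s. No verdict was reported.

- **Turning:** I pushed peg2 round counter-clockwise with the partly open fingers, about 99–100° and then a further 12.4°. My first estimate of the whole turn was only about 99°; the close-up showed the notch still 12° short. After the second push the pin showed inside the notch, about 1 mm off centre by my measurement.
- **Pressing:** I pressed on the boss with the fingers shut. It met no block on the way down. At the bottom the force rose to about 28 N with the tool at z = 0.0996 m, where the seated height called for about 0.100 m. I pressed 1 mm further and backed away.
- **Last checks:** The plate sits low, with the pin in the notch and in line with the block. The wrist force is about zero and the arm is clear of everything. The tool stood about 5 mm off the plate's axis while pressing, still on the boss.
- **Bystanders:** Jar, lid, tape and squeegee show no change from the first picture, and the pot almost none (1%). The arm hid the knife and the spray bottle, so that check says nothing about them; I didn't check them any other way.

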